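Set the gib screw of a bench drilling slide

ROBOT

A 6-joint arm with a two-finger parallel gripper is mounted at the origin on the work surface. World frame = base frame: x ahead of the robot, y to its left, z up, the work surface at z = 0. Lengths are in m, angles in rad, forces in N, time in s.
With the tool pointing down it reaches from about 0.375 to 0.975 m from the base axis. Payload 3.8 kg.
Tool frame: the origin (TCP) lies on the centre line of the jaws, within the pads' length; the fingertips stand 17 mm ahead of it and the grasp point (between the pads) lies 2 mm behind it (bot.tip_extent is the distance from the TCP to the fingertips, in m); z points along the fingers, y is the line along which they close (so a half turn about z gives the same grasp; the last joint's range is limited). The gripper opens to 85 mm and grips with 20 to 120 N. Pads are 22 mm wide; open, the fingers measure 114 mm over their backs; the gripper's body (76 mm by 85 mm) begins 54 mm behind the grasp point. The pads swing forward as they close: fully open they stand 13 mm farther back than shut.
Start: joints at [1.143, 0.264, 1.604, -0, 1.274, -0.037], TCP at [0.257, 0.624, 0.248] pointing down, gripper open.
Joint ranges: [-2.63, 2.63], [-0.94, 2.18], [0.31, 2.57], [-1.31, 4.45], [0, 2.66], [-2.55, 2.55]. Speed limits (rad/s): [2.57, 2.57, 3.14, 3.14, 3.14, 3.14].

INTERFACE

Orientations are given as a rotation vector (axis times angle).
In Python, from workcell import readout, read_camera, finish_job, bot gives the robot as it stands.
- The arm moves only by the tool jog_arm, never from a script. Its argument "deltas" is one flat list of numbers, 7 for each row, row after row: the shift along the tool's x, y, z in m, then the turn, a rotation vector about the tool's x, y, z in degrees, then the gripper command: -1 is shut, 1 is fully open, values between are in proportion. A call has 1 to 8 rows; each row is the pose to reach, as a shift and turn from the pose commanded when the call began, along the tool's axes at that moment; what a row does not reach only later rows make up. A row lasts 1/10 s, in which the tool goes at most 50 mm and 8.59 degrees, less where a joint would pass 70% of its speed; a pose out of reach is approached as far as the arm can. A call with a gripper value outside its range is refused whole. The fingers move at their own pace and stop on an object; "squeeze" is the grip in N (left out, the last holds). Time passes only in rows, so rows that repeat a pose let the fingers close. It gives the time, the measured TCP pose, the force, the opening and the grip force at its end, in the units of the state.
- readout.read_state(): the state, without advancing time (a new reading comes with each control period).
- read_camera(name): name is "scene" or "side" or "wrist"; returns a dict with "color" (384x512x3 uint8, blue, green, red), "fx", "fy", "cx", "cy" (pixels), "dist" ([k1, k2, p1, p2, k3] as OpenCV has them; the pictures are not rectified), "origin" and "attitude" of the camera in the world. Camera axes: x right, y down, z forward; pixel columns grow to the right and rows downward; lengths in m; the calibration is good to about 2 mm. A picture is of the moment at which its call begins. There is no depth.
- finish_job(): hands the job in; it is judged then, once.
The state is a dict: "time": time; "q": joint angles; "joint_vel": joint speeds; "joint_torque": joint torques, N m; "tool_pos": TCP position; "tcp_rot": TCP orientation; "wrist_force": force on the tool from outside, world axes, zero at the start; "torque": the same for the moment, N m; "width": opening from 0.0 (shut) to 1.0 (fully open); "grip_force": force on a finger pad.
Only numpy, scipy, OpenCV 4.12 (cv2) and the standard library are available. Lean on these libraries where they do the work, as an engineer would, in place of code of your own. Each camera call takes 0.05 s, during which the arm holds its last target. There are 200 camera calls.

TASK

Set the running clearance of the bench drilling slide: turn the thumbscrew on the bridge clockwise until you feel it bottom, firmly but without overtightening, then back it off a quarter of a turn. Then gently push the carriage by its post, towards and under the bridge, fully home against its end stop. Let go, and leave the can, jar and screwdriver alone.

Things in the scene. Friction and masses are not known exactly. Their poses are not given: they have to be found in the camera images.
- wing (a point): Centre, half-way up, of the thumbscrew's steel wing, on its vertical axis, 109 mm above the table. The wing is an upright bar 46 mm long, 10 mm thick, 30 mm tall on a round neck 22 mm across; pinch its 10 mm thickness from above. The bridge top lies 34 mm below this point. x axis: along the wing; z: up. It sinks 2 mm per clockwise turn.
- screw (a joint): Thumbscrew angle (rad), grows clockwise from above (tighter). It bottoms at a reading between -0.6 and 0.75, new each time, and starts 1.1 to 2.7 rad short of it. Turns freely at 0.04 N m; at the bottom the effort on the wing rises steeply over 0.1 to 0.2 rad (dogs on screw and gib meet 12 mm off the axis): 0.2 to 0.3 N m is firm, 0.45 overtight. Stays where left.
- screw_tip (a point): Lower end of the thumbscrew, on its axis, inside the bridge and hidden from view; it comes down 2 mm per full turn and is level with the top of the gib strip as the screw bottoms. z: up.
- gib: Brass gib strip under the bridge, 50 x 46 x 4 mm, mostly hidden; origin at the centre of its top face, on the screw's axis, about 50 mm above the table. Its height differs a little (up to 0.2 mm either way) each time, too little to be measured, so where the screw bottoms has to be felt. z: up.
- bridge_top (a point): Centre of the top face of the fixed grey bridge (118 x 50 mm, 75 mm above the table) that carries the thumbscrew. x: across the carriage; y: the way the carriage slides home; z: up. The grey base plate, 130 x 360 x 20 mm, reaches 165 mm to -y and 195 mm to +y of it; the end stop is a low block at its +y end.
- carriage (a joint): Position of the carriage along its slide (m): 0 fully out, 0.055 fully home against the end stop. It starts at 0 to 0.02 and moves against about 3 N of friction. The carriage is a steel bar 60 mm wide, 260 mm long, its top 44 mm above the table.
- post (a point): Centre, half-way up, of the upright steel post by which the carriage is pushed: 14 mm across, 46 mm tall (44 to 90 mm above the table), on the carriage near its -y end, 20 mm from that end. x and y axes as for bridge_top: the carriage goes home towards +y.
- can: Spray can, 54 mm across, 150 mm tall, standing beyond the slide; origin at the centre of its foot. Not to be disturbed.
- jar: Small white jar, 60 mm across, 80 mm tall, standing beyond the slide; origin at the centre of its foot. Not to be disturbed.
- driver: Screwdriver 180 mm long lying beyond the slide; origin under its middle, x axis along it. Not to be disturbed.

How it is judged:
On the way, in this order (a step that is already met when the one before it is completed fails the run):
1. the thumbscrew is bottomed firmly on the gib (contact force between screw and gib above 8 N), for 0.2 s.
2. the thumbscrew is backed off by about a quarter turn (60 to 120 degrees from where it first met the gib; 2 mm per turn) (z of screw_tip in the frame of gib between 0.000333 and 0.000667 m), for 0.2 s.
3. the carriage is pushed home (value of joint carriage above 0.052 m), for 0.2 s.
At the end, for the whole second after the job is handed in: the thumbscrew rests backed off a quarter turn (60 to 120 degrees) from where it bottoms, and the carriage is at rest within 3 mm of its end stop (all of step 2 and value of joint carriage above 0.052 m and velocity of joint carriage below 0.01 m/s); the robot touches nothing.
It fails at once if the screw is overtightened (over 35 N at its dogs, about 0.45 N m on the wing) (contact force between screw and gib above 35 N).
It fails at once if the carriage is rammed or forced (contact force between carriage and the fingers above 40 N).
It fails at once if the can is disturbed (distance of can from where it was at the start of the episode above 0.02 m).
It fails at once if the jar is disturbed (distance of jar from where it was at the start of the episode above 0.02 m).
It fails at once if the screwdriver is disturbed (distance of driver from where it was at the start of the episode above 0.02 m).
It also fails if it takes over 64 s, if anything falls off the work surface, if the arm or the gripper's body presses on something with over 40 N, if the wrist force passes 120 N, or if a joint passes its speed limit or range.

## Working session

There is one attempt and no reset: what is moved stays moved. The work goes in short steps, Python scripts to look and compute and a tool call to move; the robot and the scene stay as the last step left them, time stands still between calls to the robot, and variables do not carry over. Pictures are saved under pics/ and viewed, at most 10 in all, crops included, and the job is handed in when it is done.

Besides the shell and the picture viewer there is one more tool, called after "Call:" as a command line: name --argument value ..., lists and objects as JSON in quotes. jog_arm: Moves the arm, as the interface text tells. Its arguments: {"type":"object","properties":{"deltas":{"type":"array"},"squeeze":{"type":"number"}},"required":["deltas"]}

```bash
ls; mkdir -p pics; python3 - <<'E'
from workcell import readout, read_camera, bot
import cv2
print(readout.read_state())
for n in("scene","side"):
    c=read_camera(n); cv2.imwrite(f"pics/{n}0.png",c["color"]); print(n,{k:c[k] for k in c if k!="color"})
E
```

```text
pics
{'time': 0.0, 'q': array([ 1.14308076e+00,  2.64745929e-01,  1.60539606e+00,  1.42643333e-05,
        1.27372548e+00, -3.68803062e-02]), 'joint_vel': array([-2.35391699e-05,  2.90118206e-05, -8.75956428e-05,  1.06402669e-03,
       -8.38183598e-05,  1.09571382e-03]), 'joint_torque': array([ 2.52890723e-04, -5.15138948e+01, -3.67303884e+01, -1.96326396e-04,
        1.35421712e-02,  1.27165146e-05]), 'tool_pos': array([0.2568382 , 0.62345667, 0.24695496]), 'tcp_rot': array([-0.60992445, -3.08126775,  0.00347177]), 'wrist_force': array([-0.69220855,  0.14521553,  0.73586017]), 'torque': array([0.00502632, 0.04471553, 0.02706627]), 'grip_force': 0.0, 'width': 1.0036372071328874}
scene {'fx': 475.74698105509475, 'fy': 475.74698105509475, 'cx': 253.19453669368494, 'cy': 185.17227925786472, 'dist': array([0.05101315, 0.        , 0.        , 0.        , 0.        ]), 'origin': array([1.07066098, 0.32145486, 0.94703833]), 'attitude': array([-1.45827588, -2.37432292,  0.65642197])}
side {'fx': 379.0134465144661, 'fy': 379.0134465144661, 'cx': 255.1780602416089, 'cy': 190.8756782678336, 'dist': array([0.01534849, 0.        , 0.        , 0.        , 0.        ]), 'origin': array([0.28627152, 0.50943886, 0.54769806]), 'attitude': array([-0.83835527,  2.48023432, -1.17417111])}
```

View pics/scene0.png

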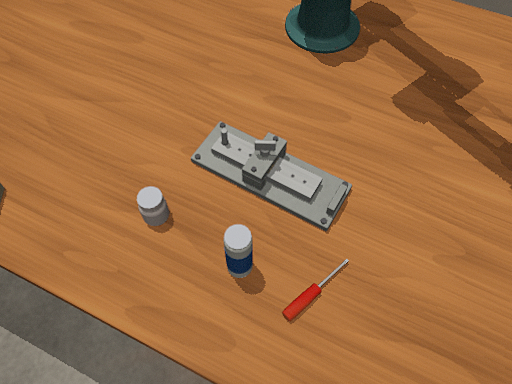

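View pics/side0.png

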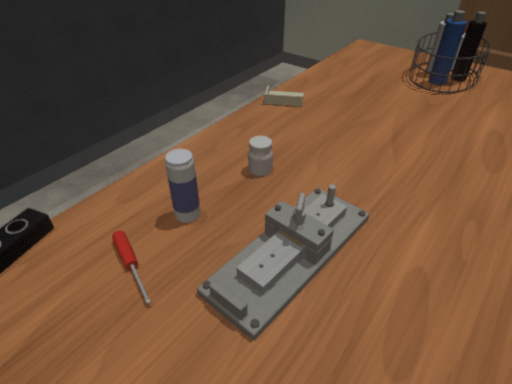

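Scene: the slide with its post at about (224,135), wing at (265,144), end stop at (338,197); jar (152,205), can (238,250), driver (316,290). Side: post (331,195), wing (300,208), end stop (228,300). I'll zoom in on both for accurate pixels.

```bash
cat > h.py <<'E'
import numpy as np, cv2
from scipy.spatial.transform import Rotation as R
def ray(c,u,v):
    K=np.array([[c["fx"],0,c["cx"]],[0,c["fy"],c["cy"]],[0,0,1]])
    p=cv2.undistortPoints(np.array([[[u,v]]],float),K,np.array(c["dist"]))[0,0]
    return np.array(c["origin"]),R.from_rotvec(c["attitude"]).apply([p[0],p[1],1])
def onz(c,u,v,z):
    o,d=ray(c,u,v); return o+d*(z-o[2])/d[2]
def proj(c,P):
    Rm=R.from_rotvec(c["attitude"]).inv(); t=-Rm.apply(c["origin"])
    K=np.array([[c["fx"],0,c["cx"]],[0,c["fy"],c["cy"]],[0,0,1]])
    return cv2.projectPoints(np.array(P,float).reshape(-1,3),Rm.as_rotvec(),t,K,np.array(c["dist"]))[0].reshape(-1,2)
E
python3 - <<'E'
import cv2,numpy as np
a=cv2.imread("pics/scene0.png")[110:235,185:360]; b=cv2.imread("pics/side0.png")[175:335,195:380]
a=cv2.resize(a,(700,500),interpolation=cv2.INTER_CUBIC); b=cv2.resize(b,(694,600),interpolation=cv2.INTER_CUBIC)
cv2.imwrite("pics/sc_crop.png",a);cv2.imwrite("pics/si_crop.png",b)
E
```

```text
(no output)
```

View pics/sc_crop.png

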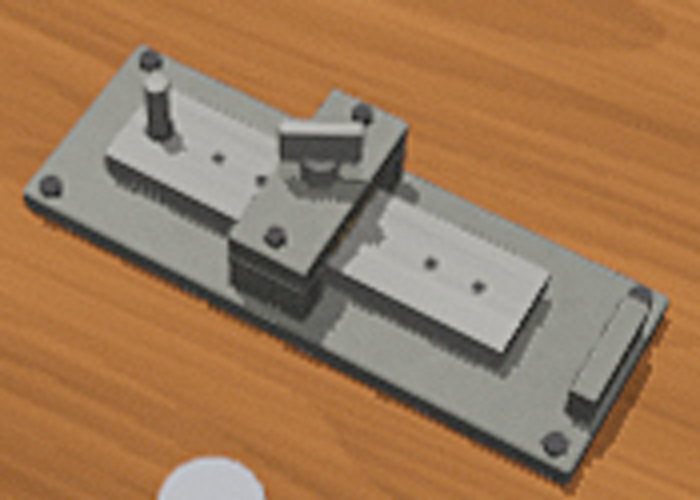

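View pics/si_crop.png

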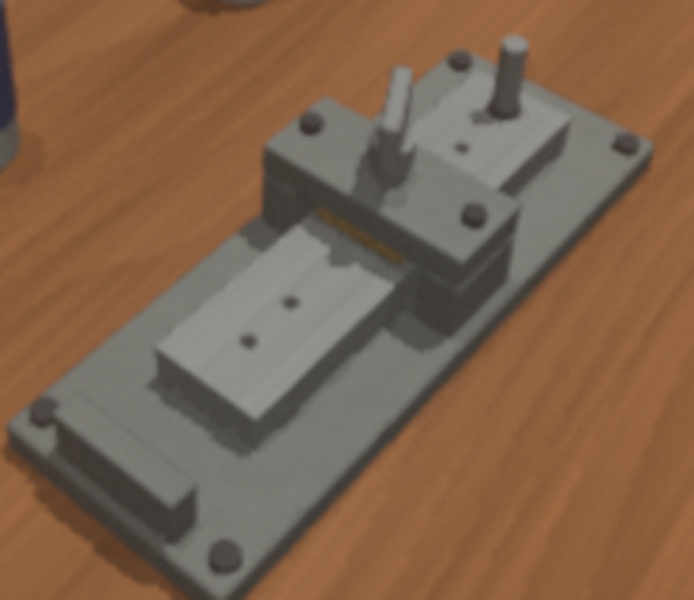

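Scene crop (×4): base plate corners (145,46),(25,197),(572,472),(665,300), bridge bolts (362,113),(276,237), wing top face about (280,124)–(364,129), post top (157,80). Side crop (×3.75): post top (514,44), wing top roughly (402,70)–(389,140), bolts (311,122),(474,214), stop lower left.

```bash
python3 - <<'E'
from workcell import read_camera
from h import *
sc=read_camera("scene");si=read_camera("side")
A=lambda u,v,z:onz(sc,185+(u+.5)/4-.5,110+(v+.5)/4-.5,z)
B=lambda u,v,z:onz(si,195+(u+.5)/3.75-.5,175+(v+.5)/3.75-.5,z)
f=lambda n,p:print(n,np.round(p,4))
cs=[A(*p,.02) for p in((145,46),(25,193),(572,470),(665,300))]
for c in cs:f("corner",c)
cen=np.mean(cs,0)
yd=(cs[2]+cs[3]-cs[0]-cs[1])[:2];yd/=np.linalg.norm(yd)
f("ydir",yd);print(np.degrees(np.arctan2(yd[1],yd[0])))
f("bridge from plate",cen[:2]-yd*.015)
f("bolts sc",(A(362,113,.078)+A(276,237,.078))/2);f("bolts si",(B(311,122,.078)+B(474,214,.078))/2)
f("bolt1sc",A(362,113,.078));f("bolt1si",B(474,214,.078))
f("post sc",A(157,80,.09));f("post si",B(514,44,.09))
f("wing sc ends",A(280,124,.124));f("",A(364,129,.124))
f("wing si ends",B(402,70,.124));f("",B(389,140,.124))
E
```

```text
corner [ 0.4484 -0.0844  0.02  ]
corner [ 0.5761 -0.0944  0.02  ]
corner [0.598  0.2606 0.02  ]
corner [0.4752 0.2669 0.02  ]
ydir [0.0687 0.9976]
86.05878902280293
bridge from plate [0.5234 0.0722]
bolts sc [0.522  0.0708 0.078 ]
bolts si [0.5224 0.0694 0.078 ]
bolt1sc [0.4739 0.0736 0.078 ]
bolt1si [0.4745 0.0727 0.078 ]
post sc [ 0.5136 -0.036   0.09  ]
post si [ 0.5143 -0.0357  0.09  ]
wing sc ends [0.5318 0.0508 0.124 ]
 [0.5145 0.0922 0.124 ]
wing si ends [0.5294 0.0539 0.124 ]
 [0.5084 0.0985 0.124 ]
```

```bash
cat >> h.py <<'E'
def go(p,yaw_y):
    """print jog shift/turn to put TCP at p, tool down, tool y axis at yaw_y deg (world)"""
    from workcell import readout
    s=readout.read_state(); T=R.from_rotvec(s["tcp_rot"])
    a=np.radians(yaw_y); y=np.array([np.cos(a),np.sin(a),0]); z=np.array([0,0,-1.])
    G=R.from_matrix(np.c_[np.cross(y,z),y,z])
    print("shift",np.round(T.inv().apply(np.array(p)-s["tool_pos"]),4),"turn",np.round(np.degrees((T.inv()*G).as_rotvec()),2),"q6",s["q"][5],"t",s["time"])
E
python3 -c "
from h import *
go([.5225,.071,.25],23)"
```

```text
shift [-0.456  -0.4099 -0.002 ] turn [-8.000e-02  3.000e-02  4.461e+01] q6 -0.036925495049960434 t 0.2
```

Call:
jog_arm --deltas '[-0.456, -0.41, -0.002, 0, 0, 44.6, 1, -0.456, -0.41, -0.002, 0, 0, 44.6, 1, -0.456, -0.41, -0.002, 0, 0, 44.6, 1, -0.456, -0.41, -0.002, 0, 0, 44.6, 1, -0.456, -0.41, -0.002, 0, 0, 44.6, 1, -0.456, -0.41, -0.002, 0, 0, 44.6, 1, -0.456, -0.41, -0.002, 0, 0, 44.6, 1, -0.456, -0.41, -0.002, 0, 0, 44.6, 1]' --squeeze 40

```text
time: 1.0
tool_pos: [0.4306, 0.2616, 0.2496]
tcp_rot: [1.733, 2.62, 0.001]
wrist_force: [2.0, 1.0, -0.0]
width: 1.004
grip_force: 0.0
```

```bash
python3 -c "
from h import *
go([.5225,.071,.22],23)"
```

```text
shift [-0.2114  0.01    0.0297] turn [0.03 0.   0.03] q6 0.0946574787838139 t 1.0
```

Call:
jog_arm --deltas '[-0.211, 0.01, 0.03, 0, 0, 0, 1, -0.211, 0.01, 0.03, 0, 0, 0, 1, -0.211, 0.01, 0.03, 0, 0, 0, 1, -0.211, 0.01, 0.03, 0, 0, 0, 1, -0.211, 0.01, 0.03, 0, 0, 0, 1, -0.211, 0.01, 0.03, 0, 0, 0, 1, -0.211, 0.01, 0.03, 0, 0, 0, 1, -0.211, 0.01, 0.03, 0, 0, 0, 1]'

```text
time: 1.8
tool_pos: [0.5215, 0.0746, 0.2198]
tcp_rot: [-1.732, -2.621, -0.001]
wrist_force: [0.5, -0.9, 0.1]
width: 0.999
grip_force: 0.0
```

```bash
python3 - <<'E'
from workcell import read_camera,readout
from h import *
c=read_camera("wrist"); cv2.imwrite("pics/w1.png",c["color"])
np.savez("w1.npz",**c)
print(c["origin"],c["attitude"],readout.read_state()["tool_pos"])
print(proj(c,[[.5225,.071,.124],[.5225,.071,.075]]))
E
```

```text
[0.49209883 0.14498534 0.3444983 ] [2.78120866 0.56653654 0.08971356] [0.52153126 0.07470181 0.21985911]
[[253.85065631 204.46376531]
 [254.05563479 186.28378682]]
```

View pics/w1.png

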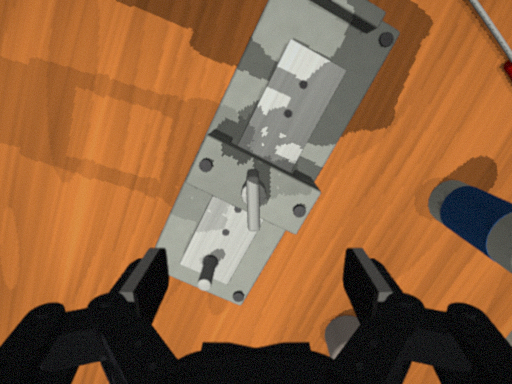

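Wrist view: wing top face from about (252,170) to (254,229), bridge bolts at (206,165) and (299,210), post top at (204,285). The wing lies nearly vertical in the image between the open fingers, as intended.

```bash
python3 - <<'E'
from h import *
c=dict(np.load("w1.npz"))
f=lambda u,v,z:np.round(onz(c,u,v,z),4)
a,b=f(252,170,.124),f(254,229,.124); print(a,b,(a+b)/2,np.linalg.norm(a-b),np.degrees(np.arctan2(*(a-b)[1::-1])))
print("bolts",(f(206,165,.078)+f(299,210,.078))/2,"post",f(204,285,.09))
# refine wing: edges on a crop
im=cv2.resize(c["color"][150:250,190:320],None,fx=6,fy=6,interpolation=cv2.INTER_CUBIC); cv2.imwrite("pics/w1c.png",im)
go([.5225,.071,.115],23)
E
```

```text
[0.5107 0.0954 0.124 ] [0.5306 0.0521 0.124 ] [0.52065 0.07375 0.124  ] 0.04765396101060222 114.68276873406715
bolts [0.5224  0.07015 0.078  ] post [ 0.515  -0.0364  0.09  ]
shift [-0.0038 -0.0006  0.1049] turn [ 0.02 -0.02  0.12] q6 -0.30900957067084944 t 1.85
```

View pics/w1c.png

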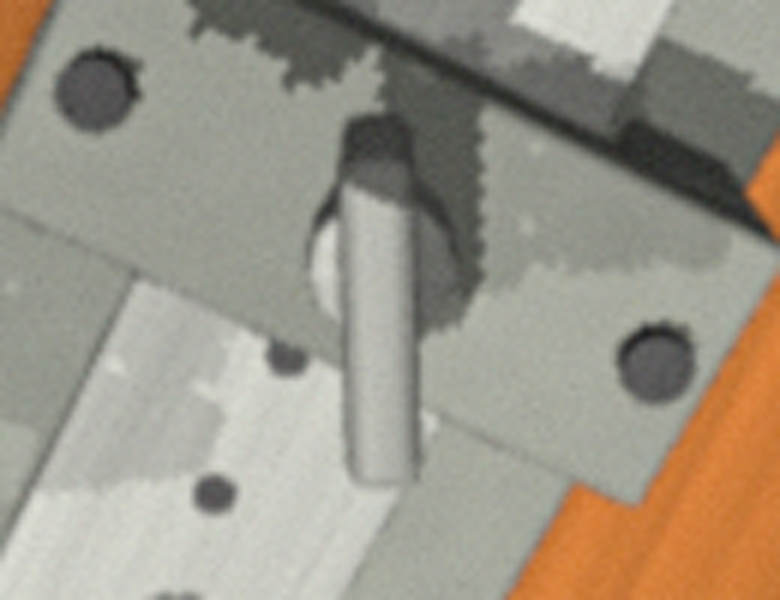

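The wing's top face runs from (253,176) to (254,230); its upper end is shadowed. That puts the centre at (253,203), which agrees with the bridge centre (0.5225, 0.071). Now descend and pinch.

Call:
jog_arm --deltas '[-0.0035, -0.0005, 0.05, 0, 0, -1, 1, -0.0035, -0.0005, 0.09, 0, 0, -1, 1, -0.0035, -0.0005, 0.105, 0, 0, -1, 1, -0.0035, -0.0005, 0.105, 0, 0, -1, 0, -0.0035, -0.0005, 0.105, 0, 0, -1, -0.5, -0.0035, -0.0005, 0.105, 0, 0, -1, -1, -0.0035, -0.0005, 0.105, 0, 0, -1, -1, -0.0035, -0.0005, 0.105, 0, 0, -1, -1]' --squeeze 40

```text
time: 2.65
tool_pos: [0.5238, 0.0698, 0.1162]
tcp_rot: [1.71, 2.633, 0.002]
wrist_force: [-6.7, -2.5, 5.7]
width: 0.138
grip_force: 4.0
```

Call:
jog_arm --deltas '[0, 0, 0, 0, 0, 0, -1, 0, 0, 0, 0, 0, 0, -1, 0, 0, 0, 0, 0, 0, -1]'

```text
time: 2.95
tool_pos: [0.5225, 0.0692, 0.1162]
tcp_rot: [-1.71, -2.635, 0.002]
wrist_force: [-6.1, -2.4, 8.5]
width: 0.108
grip_force: 43.1
```

```bash
cat >> h.py <<'E'
def st():
    from workcell import readout
    s=readout.read_state(); x=R.from_rotvec(s["tcp_rot"]).apply([0,1,0])
    print("t",round(s["time"],2),"pos",np.round(s["tool_pos"],4),"yaw",round(np.degrees(np.arctan2(x[1],x[0])),2),"q6",round(s["q"][5],3),"F",np.round(s["wrist_force"],1),"M",np.round(s["torque"],3),"tq6",round(s["joint_torque"][5],3),"w",round(s["width"],3),"g",round(s["grip_force"],1))
E
python3 -c "
from h import *
st();go([.5225,.071,.115],24)"
```

```text
t 2.95 pos [0.5225 0.0692 0.1162] yaw 24.02 q6 -0.334 F [-6.1 -2.4  8.5] M [-0.414  0.999 -0.041] tq6 0.049 w 0.108 g 43.1
shift [0.0017 0.0008 0.0012] turn [-0.08  0.03  0.02] q6 -0.33365274845092413 t 2.95
```

Call:
jog_arm --deltas '[0.0035, -0.0005, 0, 0, 0, 0, -1, 0.0035, -0.0005, 0, 0, 0, 0, -1, 0.0035, -0.0005, 0, 0, 0, 0, -1]'

```text
time: 3.25
tool_pos: [0.5219, 0.0701, 0.1164]
tcp_rot: [1.707, 2.632, -0.005]
wrist_force: [-2.0, -9.7, 6.3]
width: 0.11
grip_force: 42.7
```

```bash
python3 -c "
from h import *
st();go([.5225,.071,.115],24)"
```

```text
t 3.25 pos [0.5219 0.0701 0.1164] yaw 24.09 q6 -0.328 F [-2.  -9.7  6.3] M [-1.819  0.287  0.092] tq6 0.051 w 0.11 g 42.7
shift [0.0006 0.0009 0.0014] turn [-0.01  0.31  0.09] q6 -0.32760874514442817 t 3.25
```

Call:
jog_arm --deltas '[0, -0.0005, 0, 0, 0, 7, -1, 0, -0.0005, 0, 0, 0, 14, -1, 0, -0.0005, 0, 0, 0, 21, -1, 0, -0.0005, 0, 0, 0, 28, -1, 0, -0.0005, 0, 0, 0, 35, -1, 0, -0.0005, 0, 0, 0, 40, -1, 0, -0.0005, 0, 0, 0, 40, -1]'

```text
time: 3.95
tool_pos: [0.5208, 0.0698, 0.1161]
tcp_rot: [2.506, 1.887, -0.004]
wrist_force: [-2.7, -8.9, 7.3]
width: 0.105
grip_force: 42.7
```

```bash
python3 -c "
from h import *
st();go([.5225,.071,.115],-16)"
```

```text
t 3.95 pos [0.5208 0.0698 0.1161] yaw -16.04 q6 0.372 F [-2.7 -8.9  7.3] M [-1.834  0.534 -0.03 ] tq6 0.468 w 0.105 g 42.7
shift [0.0016 0.0013 0.0011] turn [ 0.1   0.26 -0.04] q6 0.3722414450887506 t 3.95
```

Call:
jog_arm --deltas '[-0.0014, -0.0004, -0.0008, 0, 0, 0, -1, -0.0014, -0.0004, -0.0008, 0, 0, 0, -1]'

```text
time: 4.15
tool_pos: [0.5205, 0.0695, 0.1163]
tcp_rot: [2.506, 1.889, -0.0]
wrist_force: [0.2, -5.6, 1.4]
width: 0.105
grip_force: 41.9
```

```bash
python3 -c "
from h import *
st()"
```

```text
t 4.15 pos [0.5205 0.0695 0.1163] yaw -15.97 q6 0.368 F [ 0.2 -5.6  1.4] M [-1.071 -0.136 -0.02 ] tq6 -0.049 w 0.105 g 41.9
```

Call:
jog_arm --deltas '[-0.0018, 0.0002, 0, 0, 0, 7, -1, -0.0018, 0.0002, 0, 0, 0, 14, -1, -0.0018, 0.0002, 0, 0, 0, 21, -1, -0.0018, 0.0002, 0, 0, 0, 28, -1, -0.0018, 0.0002, 0, 0, 0, 33, -1, -0.0018, 0.0002, 0, 0, 0, 33, -1, -0.0018, 0.0002, 0, 0, 0, 33, -1]'

```text
time: 4.85
tool_pos: [0.5198, 0.0695, 0.1161]
tcp_rot: [2.941, 1.103, 0.001]
wrist_force: [-1.7, -1.2, 2.4]
width: 0.108
grip_force: 42.1
```

```bash
python3 -c "
from h import *
st()"
```

```text
t 4.85 pos [0.5198 0.0695 0.1161] yaw -48.88 q6 0.939 F [-1.7 -1.2  2.4] M [-0.059  0.096 -0.028] tq6 0.009 w 0.108 g 42.1
```

Call:
jog_arm --deltas '[0, 0, 0, 0, 0, 5, -1, 0, 0, 0, 0, 0, 5, -1, 0, 0, 0, 0, 0, 5, -1]'

```text
time: 5.15
tool_pos: [0.5197, 0.0696, 0.1159]
tcp_rot: [2.986, 0.975, 0.001]
wrist_force: [-2.0, -0.4, 4.2]
width: 0.109
grip_force: 42.4
```

```bash
python3 -c "
from h import *
st()"
```

```text
t 5.15 pos [0.5197 0.0696 0.1159] yaw -53.84 q6 1.025 F [-2.  -0.4  4.2] M [-0.089  0.267 -0.039] tq6 -0.002 w 0.109 g 42.4
```

Call:
jog_arm --deltas '[0, 0, 0, 0, 0, 3, -1, 0, 0, 0, 0, 0, 3, -1, 0, 0, 0, 0, 0, 3, -1]'

```text
time: 5.45
tool_pos: [0.5196, 0.0696, 0.1159]
tcp_rot: [3.011, 0.896, 0.001]
wrist_force: [-1.8, -0.6, 4.5]
width: 0.109
grip_force: 42.5
```

```bash
python3 -c "
from h import *
st()"
```

```text
t 5.45 pos [0.5196 0.0696 0.1159] yaw -56.86 q6 1.078 F [-1.8 -0.6  4.5] M [-0.058  0.338 -0.054] tq6 -0.025 w 0.109 g 42.5
```

Call:
jog_arm --deltas '[0, 0, -0.0003, 0, 0, 4, -1, 0, 0, -0.0003, 0, 0, 4, -1, 0, 0, -0.0003, 0, 0, 4, -1]'

```text
time: 5.75
tool_pos: [0.5196, 0.0697, 0.1159]
tcp_rot: [-3.04, -0.791, -0.001]
wrist_force: [-1.8, -0.2, 3.7]
width: 0.114
grip_force: 42.4
```

```bash
python3 -c "
from h import *
st()"
```

```text
t 5.75 pos [0.5196 0.0697 0.1159] yaw -60.85 q6 1.148 F [-1.8 -0.2  3.7] M [-0.03   0.302 -0.035] tq6 -0.012 w 0.114 g 42.4
```

Call:
jog_arm --deltas '[0, 0, 0, 0, 0, 4, -1, 0, 0, 0, 0, 0, 4, -1, 0, 0, 0, 0, 0, 4, -1]'

```text
time: 6.05
tool_pos: [0.5195, 0.0697, 0.1159]
tcp_rot: [-3.066, -0.684, -0.0]
wrist_force: [-2.1, 0.6, 5.5]
width: 0.11
grip_force: 42.5
```

```bash
python3 -c "
from h import *
st()"
```

```text
t 6.05 pos [0.5195 0.0697 0.1159] yaw -64.85 q6 1.217 F [-2.1  0.6  5.5] M [ 0.121  0.358 -0.029] tq6 -0.01 w 0.11 g 42.5
```

Call:
jog_arm --deltas '[0, 0, -0.0002, 0, 0, 4, -1, 0, 0, -0.0002, 0, 0, 4, -1, 0, 0, -0.0002, 0, 0, 4, -1]'

```text
time: 6.35
tool_pos: [0.5195, 0.0698, 0.1159]
tcp_rot: [-3.088, -0.576, -0.0]
wrist_force: [-2.5, 2.3, 3.3]
width: 0.112
grip_force: 42.3
```

```bash
python3 -c "
from h import *
st()"
```

```text
t 6.35 pos [0.5195 0.0698 0.1159] yaw -68.86 q6 1.287 F [-2.5  2.3  3.3] M [ 0.371  0.196 -0.022] tq6 -0.008 w 0.112 g 42.3
```

Call:
jog_arm --deltas '[-0.0002, -0.0006, 0, 0, 0, 4, -1, -0.0002, -0.0006, 0, 0, 0, 4, -1, -0.0002, -0.0006, 0, 0, 0, 4, -1]'

```text
time: 6.65
tool_pos: [0.5193, 0.07, 0.1159]
tcp_rot: [3.106, 0.468, 0.001]
wrist_force: [-0.4, 0.3, 3.0]
width: 0.108
grip_force: 42.2
```

```bash
python3 -c "
from h import *
st()"
```

```text
t 6.65 pos [0.5193 0.07   0.1159] yaw -72.85 q6 1.358 F [-0.4  0.3  3. ] M [ 0.089 -0.003 -0.069] tq6 -0.01 w 0.108 g 42.2
```

Call:
jog_arm --deltas '[0, 0, 0, 0, 0, 4, -1, 0, 0, 0, 0, 0, 4, -1, 0, 0, 0, 0, 0, 4, -1]'

```text
time: 6.95
tool_pos: [0.5192, 0.0701, 0.1159]
tcp_rot: [-3.121, -0.36, -0.001]
wrist_force: [-0.6, 1.5, 3.4]
width: 0.109
grip_force: 42.2
```

```bash
python3 -c "
from h import *
st()"
```

```text
t 6.95 pos [0.5192 0.0701 0.1159] yaw -76.85 q6 1.428 F [-0.6  1.5  3.4] M [ 0.173 -0.098 -0.012] tq6 -0.011 w 0.109 g 42.2
```

Call:
jog_arm --deltas '[0, -0.0003, 0, 0, 0, 4, -1, 0, -0.0003, 0, 0, 0, 4, -1, 0, -0.0003, 0, 0, 0, 4, -1]'

```text
time: 7.25
tool_pos: [0.5192, 0.0702, 0.1159]
tcp_rot: [3.131, 0.251, 0.001]
wrist_force: [0.3, 0.1, 2.6]
width: 0.108
grip_force: 42.1
```

```bash
python3 -c "
from h import *
st()"
```

```text
t 7.25 pos [0.5192 0.0702 0.1159] yaw -80.85 q6 1.498 F [0.3 0.1 2.6] M [-0.016 -0.166 -0.006] tq6 -0.011 w 0.108 g 42.1
```

Call:
jog_arm --deltas '[0, 0, 0, 0, 0, 4, -1, 0, 0, 0, 0, 0, 4, -1, 0, 0, 0, 0, 0, 4, -1]'

```text
time: 7.55
tool_pos: [0.5191, 0.0703, 0.1159]
tcp_rot: [-3.138, -0.141, -0.001]
wrist_force: [1.6, 1.0, 1.7]
width: 0.105
grip_force: 42.0
```

```bash
python3 -c "
from h import *
st()"
```

```text
t 7.55 pos [0.5191 0.0703 0.1159] yaw -84.85 q6 1.568 F [1.6 1.  1.7] M [ 0.067 -0.238 -0.018] tq6 -0.012 w 0.105 g 42.0
```

Call:
jog_arm --deltas '[0, -0.0002, 0, 0, 0, 4, -1, 0, -0.0002, 0, 0, 0, 4, -1, 0, -0.0002, 0, 0, 0, 4, -1]'

```text
time: 7.85
tool_pos: [0.5191, 0.0705, 0.1159]
tcp_rot: [3.141, 0.032, 0.0]
wrist_force: [0.3, 0.5, 1.0]
width: 0.111
grip_force: 42.0
```

```bash
python3 -c "
from h import *
st()"
```

```text
t 7.85 pos [0.5191 0.0705 0.1159] yaw -88.85 q6 1.638 F [0.3 0.5 1. ] M [ 0.044 -0.243 -0.006] tq6 -0.012 w 0.111 g 42.0
```

Call:
jog_arm --deltas '[0, 0, 0, 0, 0, 4, -1, 0, 0, 0, 0, 0, 4, -1, 0, 0, 0, 0, 0, 4, -1]'

```text
time: 8.15
tool_pos: [0.5191, 0.0706, 0.1159]
tcp_rot: [-3.141, 0.078, -0.0]
wrist_force: [1.6, 0.2, 1.0]
width: 0.107
grip_force: 41.9
```

```bash
python3 -c "
from h import *
st()"
```

```text
t 8.15 pos [0.5191 0.0706 0.1159] yaw -92.85 q6 1.708 F [1.6 0.2 1. ] M [ 0.071 -0.355 -0.004] tq6 -0.011 w 0.107 g 41.9
```

Call:
jog_arm --deltas '[0, 0, 0.0002, 0, 0, 4, -1, 0, 0, 0.0002, 0, 0, 4, -1, 0, 0, 0.0002, 0, 0, 4, -1]'

```text
time: 8.45
tool_pos: [0.5191, 0.0707, 0.1158]
tcp_rot: [-3.136, 0.188, -0.0]
wrist_force: [1.1, 0.9, 3.6]
width: 0.105
grip_force: 42.1
```

```bash
python3 -c "
from h import *
st()"
```

```text
t 8.45 pos [0.5191 0.0707 0.1158] yaw -96.85 q6 1.778 F [1.1 0.9 3.6] M [ 0.172 -0.255 -0.04 ] tq6 -0.01 w 0.105 g 42.1
```

Call:
jog_arm --deltas '[0, -0.0002, 0, 0, 0, 4, -1, 0, -0.0002, 0, 0, 0, 4, -1, 0, -0.0002, 0, 0, 0, 4, -1]'

```text
time: 8.75
tool_pos: [0.5191, 0.0708, 0.1158]
tcp_rot: [-3.127, 0.297, -0.0]
wrist_force: [1.2, 1.2, 2.5]
width: 0.108
grip_force: 42.1
```

```bash
python3 -c "
from h import *
st()"
```

```text
t 8.75 pos [0.5191 0.0708 0.1158] yaw -100.85 q6 1.848 F [1.2 1.2 2.5] M [ 0.186 -0.304 -0.033] tq6 -0.01 w 0.108 g 42.1
```

Call:
jog_arm --deltas '[0, -0.0002, 0, 0, 0, 4, -1, 0, -0.0002, 0, 0, 0, 4, -1, 0, -0.0002, 0, 0, 0, 4, -1]'

```text
time: 9.05
tool_pos: [0.5191, 0.0709, 0.1158]
tcp_rot: [-3.115, 0.406, -0.0]
wrist_force: [1.3, 1.0, 2.3]
width: 0.109
grip_force: 42.1
```

```bash
python3 -c "
from h import *
from workcell import read_camera
st()
a=read_camera('side')['color'][150:260,230:370];b=read_camera('wrist')['color'][130:240,190:330]
cv2.imwrite('pics/chk.png',np.hstack([cv2.resize(k,None,fx=2.8,fy=2.8,interpolation=2) for k in(a,b)]))"
```

```text
t 9.05 pos [0.5191 0.0709 0.1158] yaw -104.85 q6 1.918 F [1.3 1.  2.3] M [ 0.122 -0.307  0.021] tq6 -0.01 w 0.109 g 42.1
```

View pics/chk.png

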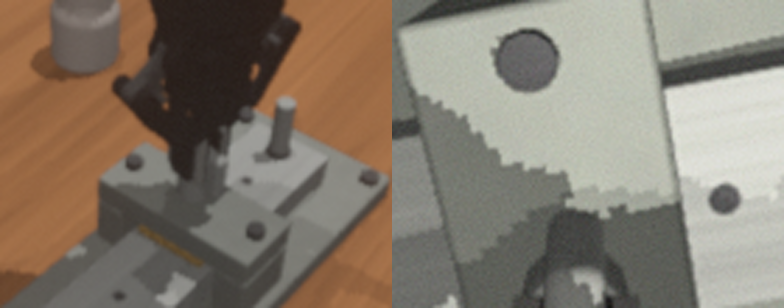

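Left (side) shows the jaws on the wing, and right (wrist) shows the wing's end at about (575,235), lined up with the tool. The wing is following. Keep feeling for the bottom.

Call:
jog_arm --deltas '[0, -0.0002, 0, 0, 0, 4, -1, 0, -0.0002, 0, 0, 0, 4, -1, 0, -0.0002, 0, 0, 0, 4, -1]'

```text
time: 9.45
tool_pos: [0.5192, 0.0713, 0.1157]
tcp_rot: [-3.099, 0.515, -0.0]
wrist_force: [0.8, 1.8, 1.4]
width: 0.108
grip_force: 42.1
```

```bash
python3 -c "
from h import *
st()"
```

```text
t 9.45 pos [0.5192 0.0713 0.1157] yaw -108.86 q6 1.989 F [0.8 1.8 1.4] M [ 0.238 -0.329  0.103] tq6 0.149 w 0.108 g 42.1
```

Call:
jog_arm --deltas '[0, 0, 0, 0, 0, 1.5, -1, 0, 0, 0, 0, 0, 1.5, -1, 0, 0, 0, 0, 0, 1.5, -1]'

```text
time: 9.75
tool_pos: [0.5192, 0.0713, 0.1158]
tcp_rot: [-3.091, 0.558, -0.0]
wrist_force: [0.8, 2.8, 2.1]
width: 0.109
grip_force: 42.1
```

```bash
python3 -c "
from h import *
st()"
```

```text
t 9.75 pos [0.5192 0.0713 0.1158] yaw -110.46 q6 2.017 F [0.8 2.8 2.1] M [ 0.421 -0.353  0.232] tq6 0.234 w 0.109 g 42.1
```

Bottomed firmly: 0.23 N·m, first met at a yaw of about −106°. Hold briefly, then back off to a yaw of about −16°.

Call:
jog_arm --deltas '[0, 0, 0, 0, 0, 0, -1, 0, 0, 0, 0, 0, 0, -1, 0, 0, 0, 0, 0, -7, -1, 0, 0, 0, 0, 0, -14, -1, 0, 0, 0, 0, 0, -21, -1, 0, 0, 0, 0, 0, -28, -1, 0, 0, 0, 0, 0, -35, -1, 0, 0, 0, 0, 0, -42, -1]'

```text
time: 10.55
tool_pos: [0.5192, 0.0701, 0.1159]
tcp_rot: [3.083, 0.593, -0.0]
wrist_force: [1.4, -1.9, 3.1]
width: 0.106
grip_force: 42.3
```

Call:
jog_arm --deltas '[0, 0, 0, 0, 0, -7, -1, 0, 0, 0, 0, 0, -14, -1, 0, 0, 0, 0, 0, -21, -1, 0, 0, 0, 0, 0, -28, -1, 0, 0, 0, 0, 0, -35, -1, 0, 0, 0, 0, 0, -42, -1, 0, 0, 0, 0, 0, -48, -1, 0, 0, 0, 0, 0, -53, -1]'

```text
time: 11.35
tool_pos: [0.5203, 0.0694, 0.1162]
tcp_rot: [2.494, 1.904, 0.001]
wrist_force: [4.0, -4.3, 1.9]
width: 0.107
grip_force: 42.1
```

Call:
jog_arm --deltas '[0, 0, 0, 0, 0, 0, -1, 0, 0, 0, 0, 0, 0, -1]'

```text
time: 11.55
tool_pos: [0.5203, 0.0693, 0.1163]
tcp_rot: [2.497, 1.9, 0.001]
wrist_force: [5.2, -3.9, 2.4]
width: 0.108
grip_force: 42.1
```

```bash
python3 -c "
from h import *
st()"
```

```text
t 11.55 pos [0.5203 0.0693 0.1163] yaw -15.48 q6 0.359 F [ 5.2 -3.9  2.4] M [-0.706 -0.796  0.038] tq6 0.004 w 0.108 g 42.1
```

Call:
jog_arm --deltas '[0, 0, 0, 0, 0, 0, 0, 0, 0, 0, 0, 0, 0, 0, 0, 0, 0, 0, 0, 0, 0, 0, 0, 0, 0, 0, 0, 0, 0, 0, -0.03, 0, 0, 0, 0, 0, 0, -0.07, 0, 0, 0, 0, 0, 0, -0.07, 0, 0, 0, 0]'

```text
time: 12.25
tool_pos: [0.5228, 0.0716, 0.1915]
tcp_rot: [2.496, 1.899, 0.013]
wrist_force: [0.5, -0.8, 0.8]
width: 0.499
grip_force: 0.0
```

```bash
python3 -c "
from h import *
from workcell import read_camera
st();go([.5105,-.072,.187],-4)
c=read_camera('scene')
cv2.imwrite('pics/sc2.png',cv2.resize(c['color'][110:235,185:360],(700,500),interpolation=2))"
```

```text
t 12.25 pos [0.5228 0.0716 0.1915] yaw -15.48 q6 0.359 F [ 0.5 -0.8  0.8] M [-0.016 -0.004 -0.001] tq6 -0.001 w 0.499 g 0.0
shift [-0.1417  0.0264  0.0042] turn [  0.55  -0.15 -11.48] q6 0.35906236585039314 t 12.25
```

View pics/sc2.png

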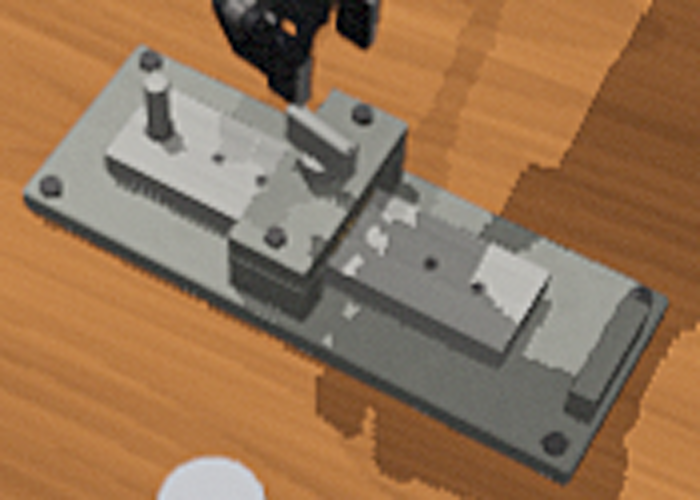

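The wing is released, now running from (290,108) to (355,150), and the carriage and post haven't moved (post top at 157,80). Move behind the post with the jaws shut.

Call:
jog_arm --deltas '[-0.142, 0.0265, 0.0, 0, 0, -11.5, -1, -0.142, 0.0265, 0.0, 0, 0, -11.5, -1, -0.142, 0.0265, 0.0, 0, 0, -11.5, -1, -0.142, 0.0265, 0.0, 0, 0, -11.5, -1, -0.142, 0.0265, 0.0, 0, 0, -11.5, -1, -0.142, 0.0265, 0.0, 0, 0, -11.5, -1, -0.142, 0.0265, 0.0, 0, 0, -11.5, -1]'

```text
time: 13.0
tool_pos: [0.5065, -0.0714, 0.1852]
tcp_rot: [-2.295, -2.144, 0.0]
wrist_force: [-0.7, 1.0, -0.4]
width: -0.004
grip_force: 0.0
```

```bash
python3 -c "
from h import *
st();go([.5105,-.072,.08],-4)
"
```

```text
t 13.0 pos [ 0.5065 -0.0714  0.1852] yaw -3.89 q6 -0.121 F [-0.7  1.  -0.4] M [ 0.012 -0.059  0.004] tq6 0.005 w -0.004 g 0.0
shift [-0.0004  0.0041  0.1052] turn [-0.06 -0.03  0.11] q6 -0.12124697267286251 t 13.0
```

Call:
jog_arm --deltas '[0, 0.005, 0.04, 0, 0, 0, -1, 0, 0.005, 0.08, 0, 0, 0, -1, 0, 0.005, 0.105, 0, 0, 0, -1, 0, 0.005, 0.105, 0, 0, 0, -1, 0, 0.005, 0.105, 0, 0, 0, -1]'

```text
time: 13.5
tool_pos: [0.5117, -0.0721, 0.0807]
tcp_rot: [-2.295, -2.144, 0.001]
wrist_force: [0.1, -0.2, 0.5]
width: -0.002
grip_force: 0.0
```

```bash
python3 -c "
from h import *
from workcell import read_camera
st()
c=read_camera('side');cv2.imwrite('pics/si3.png',cv2.resize(c['color'][150:300,220:400],(720,600),interpolation=2))
"
```

```text
t 13.5 pos [ 0.5117 -0.0721  0.0807] yaw -3.89 q6 -0.12 F [ 0.1 -0.2  0.5] M [-0.041 -0.004  0.008] tq6 0.002 w -0.002 g 0.0
```

View pics/si3.png

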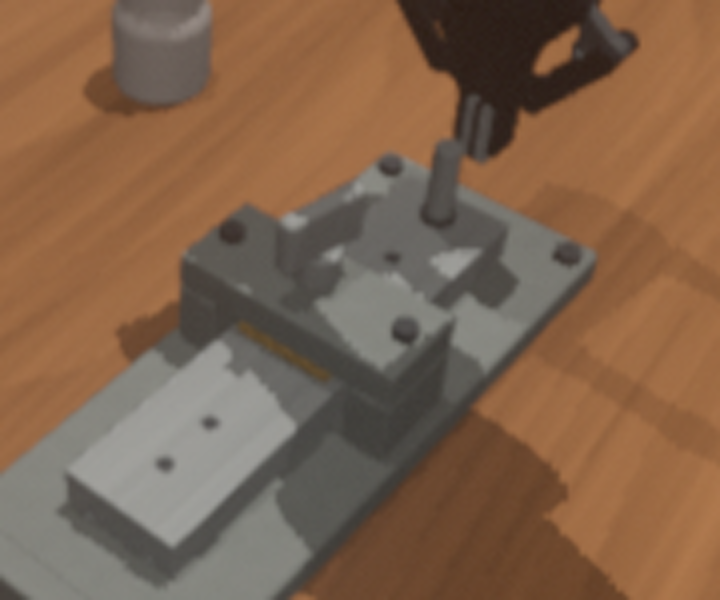

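The shut fingertips, at about (480,140), stand right behind the post at (445,180), level with its upper half. Push along tool +x.

Call:
jog_arm --deltas '[0.006, 0, 0, 0, 0, 0, -1, 0.012, 0, 0, 0, 0, 0, -1, 0.017, 0, 0, 0, 0, 0, -1, 0.022, 0, 0, 0, 0, 0, -1, 0.027, 0, 0, 0, 0, 0, -1, 0.032, 0, 0, 0, 0, 0, -1, 0.037, 0, 0, 0, 0, 0, -1, 0.042, 0, 0, 0, 0, 0, -1]'

```text
time: 14.35
tool_pos: [0.5149, -0.031, 0.0809]
tcp_rot: [2.297, 2.142, 0.0]
wrist_force: [0.5, -4.0, 2.9]
width: -0.004
grip_force: 1.8
```

```bash
python3 -c "
from h import *
st()
"
```

```text
t 14.35 pos [ 0.5149 -0.031   0.0809] yaw -3.99 q6 -0.038 F [ 0.5 -4.   2.9] M [-0.557 -0.012  0.03 ] tq6 -0.105 w -0.004 g 1.8
```

Call:
jog_arm --deltas '[0.003, 0, 0, 0, 0, 0, -1, 0.006, 0, 0, 0, 0, 0, -1, 0.009, 0, 0, 0, 0, 0, -1, 0.012, 0, 0, 0, 0, 0, -1]'

```text
time: 14.75
tool_pos: [0.5156, -0.0191, 0.0807]
tcp_rot: [2.297, 2.142, 0.0]
wrist_force: [0.9, -4.0, 2.5]
width: -0.003
grip_force: 1.7
```

Call:
jog_arm --deltas '[0.002, 0, 0, 0, 0, 0, -1, 0.004, 0, 0, 0, 0, 0, -1, 0.004, 0, 0, 0, 0, 0, -1]'

```text
time: 15.05
tool_pos: [0.5156, -0.0148, 0.0805]
tcp_rot: [-2.297, -2.142, -0.0]
wrist_force: [0.0, -0.6, 0.4]
width: -0.001
grip_force: 0.7
```

Call:
jog_arm --deltas '[0.002, 0, 0, 0, 0, 0, -1, 0.004, 0, 0, 0, 0, 0, -1, 0.006, 0, 0, 0, 0, 0, -1]'

```text
time: 15.35
tool_pos: [0.5158, -0.0117, 0.0806]
tcp_rot: [2.293, 2.143, -0.007]
wrist_force: [-0.5, -20.6, 1.7]
width: 0.001
grip_force: 9.6
```

Call:
jog_arm --deltas '[0.001, 0, 0, 0, 0, 0, -1, 0.002, 0, 0, 0, 0, 0, -1, 0.003, 0, 0, 0, 0, 0, -1]'

```text
time: 15.65
tool_pos: [0.5158, -0.0116, 0.0806]
tcp_rot: [2.289, 2.142, -0.012]
wrist_force: [-1.4, -27.3, 2.1]
width: -0.002
grip_force: 13.8
```

It stalls at 27 N, so the carriage is home. Retreat and rise.

Call:
jog_arm --deltas '[-0.006, 0, 0, 0, 0, 0, -1, -0.02, 0, 0, 0, 0, 0, -1, -0.035, 0, -0.01, 0, 0, 0, -1, -0.035, 0, -0.05, 0, 0, 0, -1, -0.035, 0, -0.1, 0, 0, 0, -1, -0.035, 0, -0.1, 0, 0, 0, -1, -0.035, 0, -0.1, 0, 0, 0, -1]'

```text
time: 16.35
tool_pos: [0.5153, -0.0417, 0.1832]
tcp_rot: [2.295, 2.14, 0.005]
wrist_force: [0.6, -0.1, -1.5]
width: -0.001
grip_force: 0.0
```

```bash
python3 -c "
from h import *
from workcell import read_camera
st()
c=read_camera('scene');cv2.imwrite('pics/sc4.png',cv2.resize(c['color'][110:235,185:360],(700,500),interpolation=2))
"
```

```text
t 16.35 pos [ 0.5153 -0.0417  0.1832] yaw -4.01 q6 -0.059 F [ 0.6 -0.1 -1.5] M [ 0.019 -0.001  0.021] tq6 -0.004 w -0.001 g 0.0
```

View pics/sc4.png

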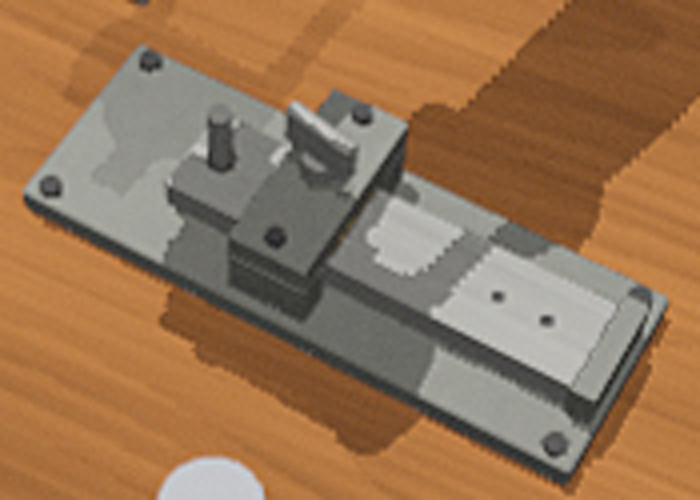

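The carriage now butts against the end stop (edge at about 600,340), the wing is unchanged at (290,108)–(355,150), and the arm is clear of everything. Handing in.

```bash
python3 -c "
from workcell import finish_job
print(finish_job())"
```

```text
the job is handed in; nothing more can be done
None
```

The job is handed in: I bottomed the thumbscrew at about 0.23 N·m, backed it off about 90°, and pushed the carriage home against its end stop with about 27 N at most; the arm is clear and never went near the can, jar or screwdriver, but the hand-in returned no verdict.

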